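# Restock the work rack in reverse order

## Robot

A 7-joint arm with a two-finger parallel gripper is mounted at the origin on a cart in front of the work surface, level with it; the furniture and walls round the work are solid. World frame = base frame: x ahead of the robot, y to its left, z up, the work surface at z = 0. Lengths are in mm, angles in rad, forces in N, time in s.
With the tool pointing down it reaches from about 400 to 875 mm from the base axis. Payload 4.4 kg.
Tool frame: the origin (TCP) lies at the very end of the fingers, on their centre line; the grasp point (between the pads) lies 19 mm behind it; y points along the fingers, x is the direction in which the jaws open and shut, and the axes are right-handed (so a half turn about y gives the same grasp; the last joint's range is limited). The gripper opens to 85 mm and grips with 20 to 120 N. Pads are 22 mm wide; open, the fingers measure 114 mm over their backs; the gripper's body (76 mm by 85 mm) begins 54 mm behind the grasp point. The pads swing forward as they close: fully open they stand 13 mm farther back than shut.
Start: joints at [-0.066, 0.628, 0.038, 1.517, -0.027, 0.996, -0.02], TCP at [650.014, 0.027, 231.313] pointing down, gripper open.
Joint ranges: [-3.06, 3.06], [-0.37, 2.12], [-1.25, 1.32], [0.18, 2.47], [-1.1, 4.24], [0.23, 1.98], [-2.94, 2.94]. Speed limits (rad/s): [2.57, 2.57, 3.14, 3.14, 3.14, 3.14, 3.14].

## Interface

Orientations are given as [roll, pitch, yaw] about the fixed x, y, z axes, in that order (R = Rz(yaw) Ry(pitch) Rx(roll)).
In Python, from cell import ctrl, get_image, nets gives the robot as it stands. The module is installed in compiled form; this text tells all that it offers.
- The arm moves only by the tool step_arm, never from a script. Its argument "moves" is text: rows parted by semicolons, each of 7 numbers parted by spaces: the shift along the tool's x, y, z normalised to -1 to 1, where 1 is 0.05 m, then the turn, a rotation vector about the tool's x, y, z normalised to -1 to 1, where 1 is 0.12 rad, then the opening, from 0 (shut) to 1 (fully open). A call has 1 to 20 rows; each row shifts and turns the commanded pose from where the row before left it, along the tool's axes as they then stand; what a row does not reach is not made up. A row lasts 1/10 s, in which the tool goes at most 50 mm and 8.59 degrees, less where a joint would pass 70% of its speed; a pose out of reach is approached as far as the arm can. A call with a number of a shift or a turn outside -1 to 1 is refused whole. A call with a gripper value outside its range is refused whole. The fingers move at their own pace and stop on an object; the grip force is fixed at half the most. Time passes only in rows, so rows that do not move let the fingers close. It gives the time, the measured TCP pose, the force and the opening at its end, in the units of the state.
- ctrl.read_state(): the state, without advancing time (a new reading comes with each control period).
- get_image(name): name is "scene" or "side" or "wrist"; returns a dict with "color" (420x560x3 uint8, blue, green, red), "vertical_fov" (degrees; the focal length in pixels is half the picture's height over the tangent of half this angle, whatever the lens; pixels are square), "cx", "cy" (the principal point, pixels), "k1" (the pictures are not rectified: a ray, as slopes to the right and down, at radius r is drawn at 1 + k1 r^2 times it, then the intrinsics apply), "R" (3x3) and "t" (3): a world point X has camera coordinates R X + t; the wrist camera has in their place "T_tool_cam" (4x4, takes a point from camera to tool coordinates, whose origin is the TCP and whose axes are the tool frame's). Camera axes: x right, y down, z forward; pixel columns grow to the right and rows downward; lengths in mm; the calibration is good to about 2 mm. A picture is of the moment at which its call begins: read the wrist's pose just before it. There is no depth.
- ctrl.finish_job(): hands the job in, once; it reports no verdict.
Trained networks look in a picture, given as the dict that the camera call returned (one of the last four; its "shot" number tells which), for a name from the list of things; names that differ only in an ending like _2 or _b are one class to them, and where a whole thing is asked for, a point or a joint stands for the part that bears it (a point fixed in the world has none). Each returns a list of dicts, best first, with "conf" (0 to 1); they miss things now and then, are a little off and sometimes report something else, mostly with a low value. They report only what shows in the picture. A call takes as long as a camera call.
- nets.find_in(picture, target): "position" ([x, y, z] in mm, in world coordinates, good to about 4 mm: the middle of the surface that is visible of it).
- nets.cut_out(picture, target): "pixels" (420x560 bool, what is visible of it).
- nets.place_of(picture, target): "position" ([x, y, z] in mm, in world coordinates, good to about 4 mm: a listed point, or the origin of a listed thing).
The state is a dict: "clock": time; "qpos": joint angles; "qd": joint speeds; "tau": joint torques, N m; "eef_pos": TCP position; "tool_rot": TCP orientation; "force": force on the tool from outside, world axes, zero at the start; "torque": the same for the moment, N m; "width": finger opening in mm.
Only numpy, scipy, OpenCV 4.12 (cv2) and the standard library are available. Lean on these libraries where they do the work, as an engineer would, in place of code of your own. Each camera call takes 0.05 s, during which the arm holds its last target.

## Task

Move the three jars and the dropper bottle from the full supply rack into the four bays of the empty steel work rack, one to a bay and in reverse order: the one that stands next to the black end block in the supply rack goes into the bay farthest from the work rack's black end block, the next one into the bay beside that, and so on, so that the one that stood farthest from the block ends up next to it. Keep them upright all the time, and leave each standing flat on the floor of its bay.

Things in the scene. Friction and masses are not known exactly. Their poses are not given: they have to be found in the camera images.
- small_jar: the smallest of the four containers: low clear jar with a round yellow screw lid, about 40 mm across, 46 mm high. Loose, under 0.1 kg. Origin: centre of its underside; z up. It starts upright in its collar in the supply rack; a like one far back on the right of the worktop is not meant.
- tall_jar: clear jar with a round blue screw lid, about 44 mm across, 60 mm high, the tallest jar. Loose, under 0.1 kg. Origin: centre of its underside; z up. It starts upright in its collar in the supply rack; a like one far back on the right of the worktop is not meant.
- wide_jar: clear jar with a round red screw lid, about 50 mm across, 52 mm high, the widest jar. Loose, under 0.1 kg. Origin: centre of its underside; z up. It starts upright in its collar in the supply rack; a like one far back on the right of the worktop is not meant.
- dropper_bottle: white bottle with a thin red dropper spout; round body about 37 mm across up to 60 mm high, spout 16 mm across, 92 mm high in all; grip it round the body. Loose, under 0.1 kg. Origin: centre of its underside; z up. It starts upright in its collar in the supply rack; a like one far back on the right of the worktop is not meant.
- collar_small_jar: plain steel ring fixed on the supply rack, 64 mm outside, 56 mm inside, 8 mm high, in which the small jar stands at the start (the four rings look alike, and which place of the supply rack this one has varies). Origin: centre of its underside, level with the container's underside. It does not move during the job.
- collar_tall_jar: plain steel ring fixed on the supply rack, 64 mm outside, 56 mm inside, 8 mm high, in which the tall jar stands at the start (the four rings look alike, and which place of the supply rack this one has varies). Origin: centre of its underside, level with the container's underside. It does not move during the job.
- collar_wide_jar: plain steel ring fixed on the supply rack, 64 mm outside, 56 mm inside, 8 mm high, in which the wide jar stands at the start (the four rings look alike, and which place of the supply rack this one has varies). Origin: centre of its underside, level with the container's underside. It does not move during the job.
- collar_dropper_bottle: plain steel ring fixed on the supply rack, 64 mm outside, 56 mm inside, 8 mm high, in which the dropper bottle stands at the start (the four rings look alike, and which place of the supply rack this one has varies). Origin: centre of its underside, level with the container's underside. It does not move during the job.
- supply_rack: fixed grey plastic plate 90 x 304 mm, 6 mm thick, full at the start, with the four steel rings and, across one short end, a black end block 18 mm high. Origin: underside, centre of the plate; y runs along the row to the black block (roughly to the robot's left), x across it, z up. Places at y = +112.5, +37.5, -37.5, -112.5 mm; standing surface at z = 6 mm.
- work_rack: fixed steel tray 76 x 304 mm, empty, with four bays and, across one short end, a black end block 18 mm high. Origin: underside, centre of the tray; y runs along the row to the black block (roughly to the robot's left), x across it, z up. Bay centres x = 0, y = +112.5, +37.5, -37.5, -112.5 mm; bays 68 (x) by 71 mm (y) inside, floor at z = 6 mm, walls 4 mm thick, tops at z = 16 mm.

How it is judged (in metres and radians):
At the end, for the whole second after the job is handed in: Each container stands upright (tilt under 0.1 rad) and at rest on the floor of its bay in the work rack (height within 4 mm, centre within 18 mm of the bay centre along and across), in reverse of the supply rack's order, counted from the black end blocks (((y of collar_small_jar in the frame of supply_rack between 0.0925 and 0.1325 m and y of small_jar in the frame of work_rack between -0.1305 and -0.0945 m) or (y of collar_small_jar in the frame of supply_rack between 0.0175 and 0.0575 m and y of small_jar in the frame of work_rack between -0.0555 and -0.0195 m) or (y of collar_small_jar in the frame of supply_rack between -0.0575 and -0.0175 m and y of small_jar in the frame of work_rack between 0.0195 and 0.0555 m) or (y of collar_small_jar in the frame of supply_rack between -0.1325 and -0.0925 m and y of small_jar in the frame of work_rack between 0.0945 and 0.1305 m)) and x of small_jar in the frame of work_rack between -0.018 and 0.018 m and z of small_jar in the frame of work_rack between 0.002 and 0.01 m and angle between each of small_jar, tall_jar, wide_jar, dropper_bottle's own z axis and vertical below 0.1 rad and linear speed of each of small_jar, tall_jar, wide_jar, dropper_bottle below 0.02 m/s and angular speed of each of small_jar, tall_jar, wide_jar, dropper_bottle below 0.3 rad/s and ((y of collar_tall_jar in the frame of supply_rack between 0.0925 and 0.1325 m and y of tall_jar in the frame of work_rack between -0.1305 and -0.0945 m) or (y of collar_tall_jar in the frame of supply_rack between 0.0175 and 0.0575 m and y of tall_jar in the frame of work_rack between -0.0555 and -0.0195 m) or (y of collar_tall_jar in the frame of supply_rack between -0.0575 and -0.0175 m and y of tall_jar in the frame of work_rack between 0.0195 and 0.0555 m) or (y of collar_tall_jar in the frame of supply_rack between -0.1325 and -0.0925 m and y of tall_jar in the frame of work_rack between 0.0945 and 0.1305 m)) and x of tall_jar in the frame of work_rack between -0.018 and 0.018 m and z of tall_jar in the frame of work_rack between 0.002 and 0.01 m and ((y of collar_wide_jar in the frame of supply_rack between 0.0925 and 0.1325 m and y of wide_jar in the frame of work_rack between -0.1305 and -0.0945 m) or (y of collar_wide_jar in the frame of supply_rack between 0.0175 and 0.0575 m and y of wide_jar in the frame of work_rack between -0.0555 and -0.0195 m) or (y of collar_wide_jar in the frame of supply_rack between -0.0575 and -0.0175 m and y of wide_jar in the frame of work_rack between 0.0195 and 0.0555 m) or (y of collar_wide_jar in the frame of supply_rack between -0.1325 and -0.0925 m and y of wide_jar in the frame of work_rack between 0.0945 and 0.1305 m)) and x of wide_jar in the frame of work_rack between -0.018 and 0.018 m and z of wide_jar in the frame of work_rack between 0.002 and 0.01 m and ((y of collar_dropper_bottle in the frame of supply_rack between 0.0925 and 0.1325 m and y of dropper_bottle in the frame of work_rack between -0.1305 and -0.0945 m) or (y of collar_dropper_bottle in the frame of supply_rack between 0.0175 and 0.0575 m and y of dropper_bottle in the frame of work_rack between -0.0555 and -0.0195 m) or (y of collar_dropper_bottle in the frame of supply_rack between -0.0575 and -0.0175 m and y of dropper_bottle in the frame of work_rack between 0.0195 and 0.0555 m) or (y of collar_dropper_bottle in the frame of supply_rack between -0.1325 and -0.0925 m and y of dropper_bottle in the frame of work_rack between 0.0945 and 0.1305 m)) and x of dropper_bottle in the frame of work_rack between -0.018 and 0.018 m and z of dropper_bottle in the frame of work_rack between 0.002 and 0.01 m); the robot touches nothing.
It fails at once if the small jar is tipped over (tilt above 0.6 rad) (angle between small_jar's own z axis and vertical above 0.6 rad).
It fails at once if the tall jar is tipped over (tilt above 0.6 rad) (angle between tall_jar's own z axis and vertical above 0.6 rad).
It fails at once if the wide jar is tipped over (tilt above 0.6 rad) (angle between wide_jar's own z axis and vertical above 0.6 rad).
It fails at once if the dropper bottle is tipped over (tilt above 0.6 rad) (angle between dropper_bottle's own z axis and vertical above 0.6 rad).
It also fails if it takes over 102 s, if anything falls off the work surface, if the arm or the gripper's body presses on something with over 40 N, if the wrist force passes 120 N, or if a joint passes its speed limit or range.

## Working session

There is one attempt and no reset: what is moved stays moved. The work goes in short steps, Python scripts to look and compute and a tool call to move; the robot and the scene stay as the last step left them, time stands still between calls to the robot, and variables do not carry over. Pictures are saved under pics/ and viewed, and the job is handed in when it is done.

Besides the shell and the picture viewer there is one more tool, called after "Emit:" as name(argument=value, ...), one argument or row to a line, values as JSON. step_arm: Moves the arm, as the interface text tells. Scaled input: -1 to 1 covers 0.05 m each way for a shift and 0.12 rad each way for a turn. Its arguments: {"type":"object","properties":{"moves":{"type":"string"}},"required":["moves"]}

```bash
mkdir -p pics
cat > h.py <<'E'
import numpy as np, cv2
from cell import ctrl, get_image, nets
E
python3 - <<'E'
from h import *
s=ctrl.read_state(); print({k:np.round(v,3) for k,v in s.items()})
for n in ["scene","side"]:
    p=get_image(n); cv2.imwrite(f"pics/{n}0.png",p["color"])
    print(n,p["vertical_fov"],p["k1"],np.round(p["R"],3).tolist(),np.round(p["t"],1))
    for t in ["small_jar","tall_jar","wide_jar","dropper_bottle","supply_rack","work_rack","collar_small_jar"]:
        print(t,[(np.round(d["position"],0).tolist(),round(d["conf"],2)) for d in nets.place_of(p,t)][:5])
print(ctrl.read_state()["clock"])
E
```

```text
{'clock': np.float64(0.0), 'qpos': array([-0.066,  0.629,  0.038,  1.518, -0.027,  0.996, -0.02 ]), 'qd': array([ 0.001,  0.002, -0.001,  0.001,  0.   ,  0.   , -0.   ]), 'tau': array([-1.0000e-03, -5.6341e+01,  1.2260e+00, -1.9345e+01,  1.1000e-02,
        1.1000e-02, -0.0000e+00]), 'eef_pos': array([6.49368e+02, 2.50000e-02, 2.30386e+02]), 'tool_rot': array([-1.571,  0.002, -0.   ]), 'force': array([ 0.819, -0.279,  0.695]), 'torque': array([ 0.029,  0.008, -0.007]), 'width': np.float64(85.068)}
scene 57.875919067648894 0.003947278507882422 [[0.745, -0.666, -0.018], [-0.289, -0.3, -0.909], [0.6, 0.683, -0.416]] [-371.5  195.5  579. ]
small_jar [([503.0, -197.0, 2.0], 0.61)]
tall_jar [([490.0, -272.0, 6.0], 0.55)]
wide_jar [([479.0, -346.0, 4.0], 0.94)]
dropper_bottle [([512.0, -121.0, 8.0], 0.86)]
supply_rack [([489.0, -231.0, 2.0], 0.82)]
work_rack [([517.0, 231.0, 2.0], 0.64)]
collar_small_jar [([500.0, -192.0, 8.0], 0.47)]
side 50.00680096558774 -0.11643266717700476 [[0.925, -0.379, -0.002], [-0.176, -0.425, -0.888], [0.336, 0.822, -0.46]] [-465.   143.3 1135. ]
small_jar [([499.0, -195.0, 8.0], 0.65)]
tall_jar [([489.0, -267.0, 6.0], 0.71), ([514.0, -123.0, 9.0], 0.25)]
wide_jar [([479.0, -342.0, 5.0], 0.92)]
dropper_bottle [([515.0, -122.0, 8.0], 0.88), ([493.0, -235.0, -2.0], 0.68)]
supply_rack [([496.0, -234.0, -1.0], 0.75)]
work_rack [([511.0, 230.0, 0.0], 0.82)]
collar_small_jar [([506.0, -198.0, 6.0], 0.57), ([497.0, -239.0, -0.0], 0.57)]
0.8
```

View pics/scene0.png

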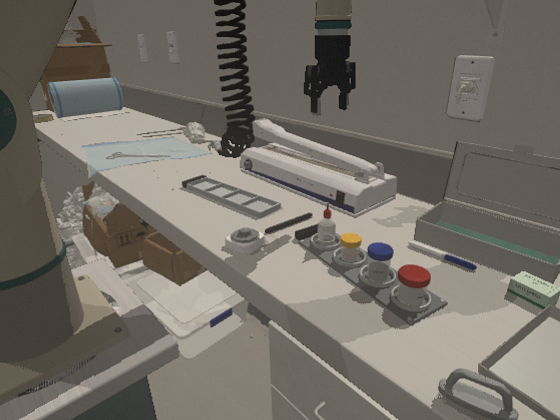

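View pics/side0.png

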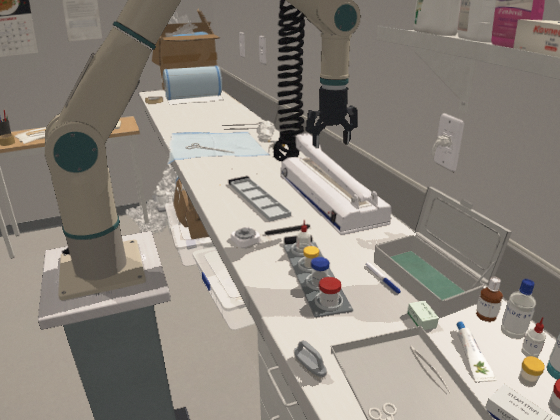

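The supply order from the black block is dropper, small (yellow), tall (blue), wide (red). The rack runs from (310,232) to (430,300) in the scene view, and the work rack is at (183–278, 180–212). Next I'll locate the work rack's end block and the obstacles, which are the coil cable and the white sealer.

```bash
cat >> h.py <<'E'
def ray(p,uv):
    f=210/np.tan(np.radians(p["vertical_fov"])/2)
    d=(np.array(uv,float)-[p["cx"],p["cy"]])/f
    u=d.copy()
    for _ in range(20): u=d/(1+p["k1"]*(u@u))
    v=np.array([u[0],u[1],1.0])
    if "R" in p:
        R=np.array(p["R"]);t=np.array(p["t"]); return -R.T@t, R.T@v
    T=np.array(p["T_tool_cam"]); Rw,tw=p["Rw"],p["tw"]
    return Rw@T[:3,3]+tw, Rw@T[:3,:3]@v
def onz(p,uv,z):
    o,d=ray(p,uv); return o+d*(z-o[2])/d[2]
def tri(r1,r2):
    A=[];b=[]
    M=np.zeros((3,3));c=np.zeros(3)
    for o,d in (r1,r2):
        d=d/np.linalg.norm(d);P=np.eye(3)-np.outer(d,d);M+=P;c+=P@o
    return np.linalg.solve(M,c)
def proj(p,X):
    f=210/np.tan(np.radians(p["vertical_fov"])/2)
    if "R" in p: c=np.array(p["R"])@X+p["t"]
    else:
        T=np.array(p["T_tool_cam"]); c=T[:3,:3].T@(p["Rw"].T@(np.array(X)-p["tw"])-T[:3,3])
    u=c[:2]/c[2]; return u*(1+p["k1"]*(u@u))*f+[p["cx"],p["cy"]]
def wrist():
    from scipy.spatial.transform import Rotation as Ro
    s=ctrl.read_state(); p=get_image("wrist"); p["Rw"]=Ro.from_euler("xyz",s["tool_rot"]).as_matrix(); p["tw"]=np.array(s["eef_pos"]); return p
E
python3 - <<'E'
from h import *
a=get_image("scene");b=get_image("side")
T=lambda u,v:np.round(tri(ray(a,u),ray(b,v)))
print("coil",T((232,145),(287,150)),T((229,20),(290,20)))
for n,uv in dict(sealFL=(240,165),sealFR=(352,207),sealR=(395,185)).items(): print(n,np.round(onz(a,uv,0)))
print("seal side", [np.round(onz(b,uv,0)) for uv in [(282,188),(345,235),(390,215)]], "arm tip top",T((392,175),(384,207)),T((258,127),(303,140)))
print("work ends scene",[np.round(onz(a,uv,16)) for uv in [(196,177),(183,185),(278,207),(265,214)]])
print("tape",np.round(onz(a,(245,240),0)),"pen",np.round(onz(a,(315,215),0)))
cv2.imwrite("pics/zoom1.png",np.hstack([cv2.resize(a["color"][160:230,170:300],None,fx=3,fy=3,interpolation=2),cv2.resize(b["color"][165:235,215:345],None,fx=3,fy=3,interpolation=2)]))
w=wrist();cv2.imwrite("pics/w0.png",w["color"]);print(np.round(w["T_tool_cam"],3),w["vertical_fov"])
E
```

```text
coil [754. 562.  35.] [827. 662. 490.]
sealFL [700. 443.   0.]
sealFR [705. -38.   0.]
sealR [915. -28.   0.]
seal side [array([620., 286.,   0.]), array([663., -86.,   0.]), array([854., -32.,   0.])] arm tip top [ 773. -104.   82.] [745. 390. 130.]
work ends scene [array([509., 404.,  16.]), array([448., 372.,  16.]), array([545.,  67.,  16.]), array([496.,  59.,  16.])]
tape [402.  14.   0.] pen [602.  -5.   0.]
[[ 1.00000e+00  1.00000e-03 -1.00000e-03  4.50000e-02]
 [ 1.00000e-03 -3.00000e-01  9.54000e-01 -1.41837e+02]
 [ 1.00000e-03 -9.54000e-01 -3.00000e-01  7.71630e+01]
 [ 0.00000e+00  0.00000e+00  0.00000e+00  1.00000e+00]] 62.59508789807951
```

View pics/zoom1.png

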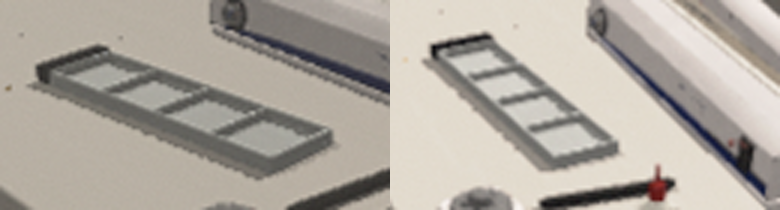

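View pics/w0.png

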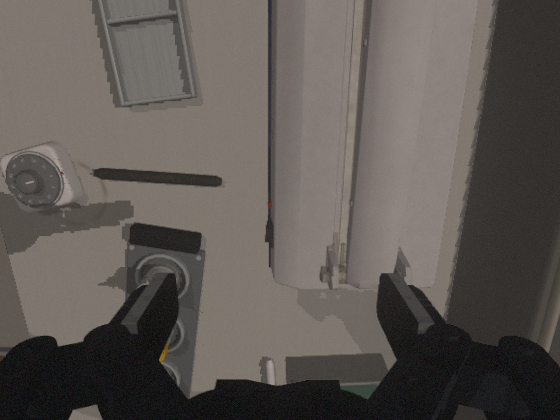

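The work rack's block is at its far left (+y) end, at about (60,65) in the zoomed view. I'll move over the supply rack for a wrist view.

Emit:
step_arm(
  moves="0 0 0 0 0.65 0 1;0 0 0 0 0.65 0 1;-0.24 0 -0.87 0 0 0 1;-0.24 0 -0.87 0 0 0 1;-0.24 0 -0.87 0 0 0 1;-0.24 0 -0.87 0 0 0 1;-0.24 0 -0.87 0 0 0 1;-0.24 0 -0.87 0 0 0 1;-0.24 0 -0.87 0 0 0 1;-0.24 0 -0.87 0 0 0 1;0 0 0 0 0 0 1;0 0 0 0 0 0 1;0 0 0 0 0 0 1",
)

```text
clock: 2.25
eef_pos: [501.9, -327.5, 231.3]
tool_rot: [-1.57, -0.0, -0.155]
force: [-0.2, 1.4, -0.2]
width: 85.5
```

Run:
```python
from h import *
w=wrist();cv2.imwrite("pics/w1.png",w["color"]);s=ctrl.read_state();print(np.round(s["eef_pos"],1),s["tool_rot"],np.round(s["qpos"],2))
for t in ["small_jar","tall_jar","wide_jar","dropper_bottle","supply_rack","collar_small_jar"]:
    print(t,[(np.round(d["position"],0).tolist(),round(d["conf"],2)) for d in nets.place_of(w,t)][:5])
    for d in nets.cut_out(w,t)[:1]:
        ys,xs=np.nonzero(d["pixels"]); print("  mask",xs.min(),xs.max(),ys.min(),ys.max())
```

```text
[ 502.1 -327.1  231.3] [-1.56965224e+00 -3.43776756e-04 -1.53571728e-01] [ 0.48  0.56  0.08  1.67 -0.06  0.92  0.43]
small_jar [([503.0, -191.0, 4.0], 0.68)]
  mask 231 277 10 60
tall_jar [([488.0, -272.0, 8.0], 0.96)]
  mask 229 278 102 151
wide_jar [([478.0, -338.0, 6.0], 0.97)]
  mask 229 280 174 229
dropper_bottle []
supply_rack [([496.0, -232.0, 2.0], 0.56)]
  mask 210 303 0 226
collar_small_jar []
  mask 223 289 7 78
```

View pics/w1.png

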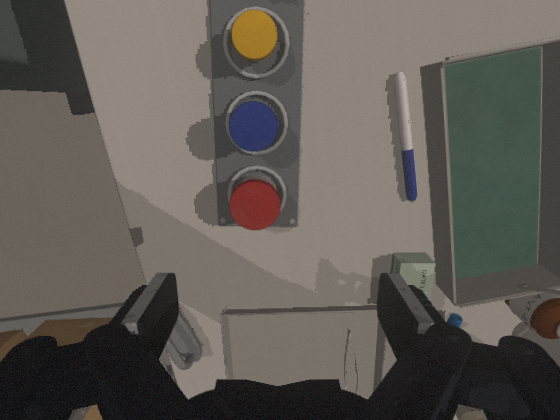

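The wrist view shows the lids of the yellow (255,35), blue (253,126) and red (255,204) jars, each in its ring. I'll turn the lid centres into positions using the known heights.

Run:
```python
from h import *
w=wrist(); hsv=cv2.cvtColor(w["color"],cv2.COLOR_BGR2HSV)
P={}
for n,(lo,hi,z,box) in dict(small=((18,120,90),(32,255,255),52,(0,80)),tall=((110,110,60),(125,255,255),66,(80,165)),wide=((0,130,70),(6,255,255),58,(165,240))).items():
    m=cv2.inRange(hsv,lo,hi)
    if n=="wide": m|=cv2.inRange(hsv,(174,130,70),(180,255,255))
    m[:box[0]]=0;m[box[1]:]=0;m[:,:200]=0;m[:,300:]=0
    c=max(cv2.findContours(m,0,1)[0],key=cv2.contourArea); (u,v),r=cv2.minEnclosingCircle(c)
    X=onz(w,(u,v),z); D=np.linalg.norm(onz(w,(u+r,v),z)-onz(w,(u-r,v),z)); P[n]=X
    print(n,round(u),round(v),round(r,1),np.round(X,1),"dia",round(D,1))
g=cv2.cvtColor(w["color"],cv2.COLOR_BGR2GRAY)
# plate corners lower end at z=6
for uv in [(218,227),(298,227),(209,0),(303,0)]: print(uv,np.round(onz(w,uv,6),1))
d=P["small"]-P["wide"]; print("yaw",np.arctan2(-d[0],d[1]),np.linalg.norm(d[:2]))
e=d[:2]/np.linalg.norm(d[:2]); c=(P["small"][:2]+P["tall"][:2]+P["wide"][:2])/3
print("pred small tall wide dropper",[np.round(c+e*k,1).tolist() for k in (75,0,-75,150)])
```

```text
small 255 32 24.9 [ 503.2 -192.6   52. ] dia 42.1
tall 254 124 25.0 [ 490.  -266.6   66. ] dia 43.2
wide 255 203 25.5 [ 478.2 -338.9   58. ] dia 48.5
(218, 227) [ 425.7 -375.     6. ]
(298, 227) [ 515.1 -388.9    6. ]
(209, 0) [ 463.5 -149.8    6. ]
(303, 0) [ 551.3 -163.8    6. ]
yaw -0.16970290496007057 148.46574405118545
pred small tall wide dropper [[503.1, -192.1], [490.5, -266.0], [477.8, -340.0], [515.8, -118.2]]
```

Emit:
step_arm(
  moves="0 0 0 0 0.1 0 1;-0.09 0 0.83 0 0 0 1;-0.09 0 0.83 0 0 0 1;-0.09 0 0.83 0 0 0 1;-0.09 0 0.83 0 0 0 1;-0.09 0 0.83 0 0 0 1;0 0 0 0 0 0 1;0 0 0 0 0 0 1",
)

```text
clock: 3.75
eef_pos: [513.9, -119.4, 231.5]
tool_rot: [-1.571, -0.0, -0.166]
force: [-0.9, -0.5, 0.5]
width: 85.7
```

Run:
```python
from h import *
w=wrist();cv2.imwrite("pics/w2.png",w["color"]);s=ctrl.read_state();print(np.round(s["eef_pos"],1),s["tool_rot"])
for t in ["dropper_bottle"]:
    print(t,[(np.round(d["position"],0).tolist(),round(d["conf"],2)) for d in nets.place_of(w,t)][:5])
print(proj(w,[515,-119,98]),proj(w,[515,-119,6]))
```

```text
[ 513.7 -121.   231.4] [-1.57146101e+00 -3.50990485e-04 -1.68155327e-01]
dropper_bottle [([517.0, -122.0, 7.0], 0.84)]
[278.73139533 199.44537393] [278.42485202 176.6381504 ]
```

View pics/w2.png

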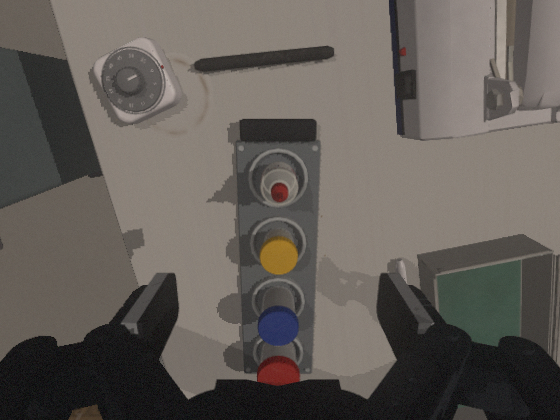

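Run:
```python
from h import *
w=wrist()
c=w["color"][110:400,220:340]; cv2.imwrite("pics/w2z.png",cv2.resize(c,None,fx=2,fy=2,interpolation=2))
cv2.imwrite("pics/w2zz.png",cv2.resize(w["color"][140:220,230:330],None,fx=6,fy=6,interpolation=2))
print(np.round(onz(w,(280,192),98),1),np.round(onz(w,(277,180),10),1))
for n,uv,z in [("small",(279,255),52),("tall",(278,325),66)]: print(n,np.round(onz(w,uv,z),1))
```

```text
[ 516.7 -115.4   98. ] [ 512.7 -124.1   10. ]
small [ 503.2 -192.    52. ]
tall [ 489.8 -264.4   66. ]
```

View pics/w2zz.png

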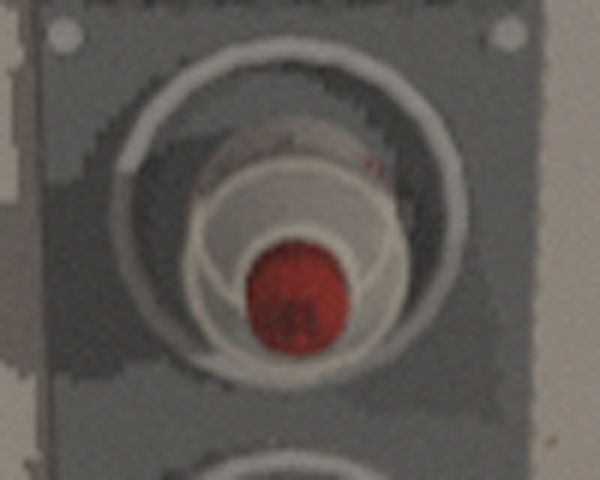

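Run:
```python
from h import *
w=wrist()
for uv,z in [((279.5,184.3),66),((279.5,184.3),60),((279.5,189.5),98),((279.5,189.5),90),((279,159.7),6),((278,176),14)]: print(uv,z,np.round(onz(w,uv,z),1))
```

```text
(279.5, 184.3) 66 [ 516.3 -116.6   66. ]
(279.5, 184.3) 60 [ 516.1 -118.    60. ]
(279.5, 189.5) 98 [ 516.6 -113.6   98. ]
(279.5, 189.5) 90 [ 516.4 -115.5   90. ]
(279, 159.7) 6 [ 518.3 -103.9    6. ]
(278, 176) 14 [ 514.5 -119.5   14. ]
```

Emit:
step_arm(
  moves="0.03 0 0.06 0 0 0 1;0 0.8 0 0 0 0 1;0 0.8 0 0 0 0 1;0 0.8 0 0 0 0 1;0 0.8 0 0 0 0 1;0 0.4 0 0 0 0 1;0 0.4 0 0 0 0 1;0 0 0 0 0 0 1;0 0 0 0 0 0 0.6;0 0 0 0 0 0 0.3;0 0 0 0 0 0 0;0 0 0 0 0 0 0;0 0 0 0 0 0 0;0 0 0 0 0 0 0",
)

```text
clock: 5.35
eef_pos: [516.5, -118.0, 32.7]
tool_rot: [-1.571, -0.002, -0.168]
force: [-1.3, -0.6, 5.8]
width: 33.5
```

Run:
```python
from h import *
w=wrist();s=ctrl.read_state();print(np.round(s["eef_pos"],1),s["tool_rot"],s["width"],s["force"])
b=get_image("side");cv2.imwrite("pics/g1.png",np.hstack([w["color"][:,140:420],cv2.resize(b["color"][190:330,230:370],(420,420),interpolation=2)]))
```

```text
[ 516.4 -118.    32.7] [-1.57088323 -0.00222902 -0.16808644] 33.578796978723084 [-0.90516254  0.45255501  6.24884872]
```

View pics/g1.png

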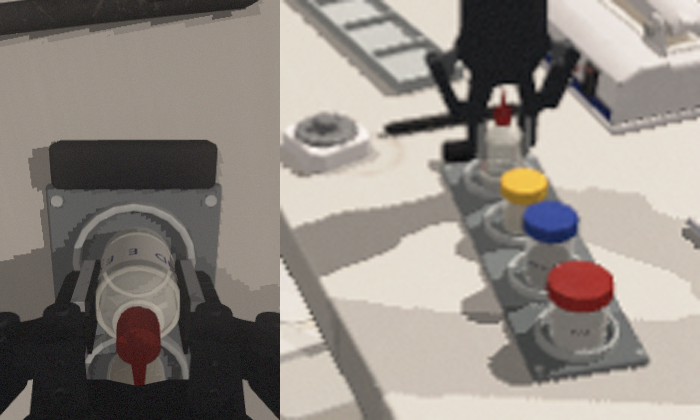

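Grasped with width 33.5, and the bottle looks upright with the pads on its upper body. I'll lift a little and check.

Emit:
step_arm(
  moves="0 -0.2 0 0 0 0 0;0 -0.3 0 0 0 0 0;0 -0.5 0 0 0 0 0;0 0 0 0 0 0 0",
)

```text
clock: 5.85
eef_pos: [517.8, -118.3, 84.6]
tool_rot: [-1.571, -0.006, -0.168]
force: [0.6, 0.4, -1.0]
width: 33.4
```

Run:
```python
from h import *
w=wrist();s=ctrl.read_state();print(np.round(s["eef_pos"],1),s["tool_rot"],s["width"],s["force"])
b=get_image("side");cv2.imwrite("pics/g2.png",np.hstack([w["color"][:,140:420],cv2.resize(b["color"][160:300,230:370],(420,420),interpolation=2)]))
```

```text
[ 517.  -118.    83.3] [-1.5708091  -0.00406375 -0.16799882] 33.40238153253421 [-0.15859532  0.20902796 -0.37412312]
```

View pics/g2.png

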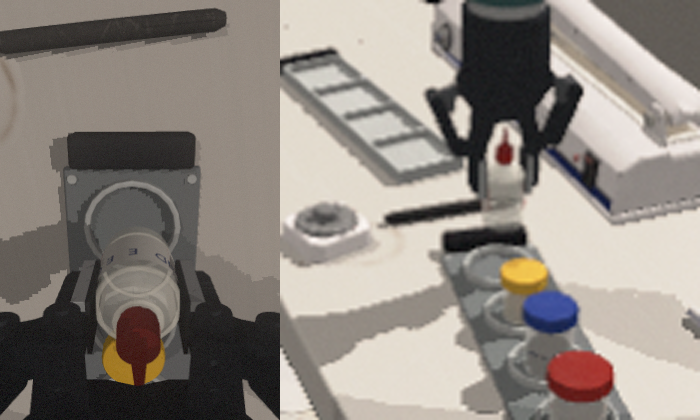

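Emit:
step_arm(
  moves="0 -0.78 0 0 0 0 0;0 -0.78 0 0 0 0 0;0 -0.78 0 0 0 0 0;-0.16 0 0.86 0 0 0 0;-0.16 0 0.86 0 0 0 0;-0.16 0 0.86 0 0 0 0;-0.16 0 0.86 0 0 0 0;-0.16 0 0.86 0 0 0 0;0 0 0 0 -0.83 0 0;0 0 0 0 -0.83 0 0;0 0 0 0 -0.83 0 0;0 0 0 0 0 0 0;0 0 0 0 0 0 0",
)

```text
clock: 7.25
eef_pos: [511.7, 100.7, 197.8]
tool_rot: [-1.571, 0.001, 0.128]
force: [-0.2, 0.8, -0.5]
width: 33.2
```

Run:
```python
from h import *
w=wrist();cv2.imwrite("pics/w3.png",w["color"]);s=ctrl.read_state();print(np.round(s["eef_pos"],1),s["tool_rot"],s["width"])
for t in ["work_rack"]:
    print(t,[(np.round(d["position"],0).tolist(),round(d["conf"],2)) for d in nets.place_of(w,t)][:5])
```

```text
[511.8 100.6 197.9] [-1.57085393e+00  1.04006983e-03  1.28334902e-01] 33.60137839685386
work_rack [([514.0, 226.0, 0.0], 0.67)]
```

View pics/w3.png

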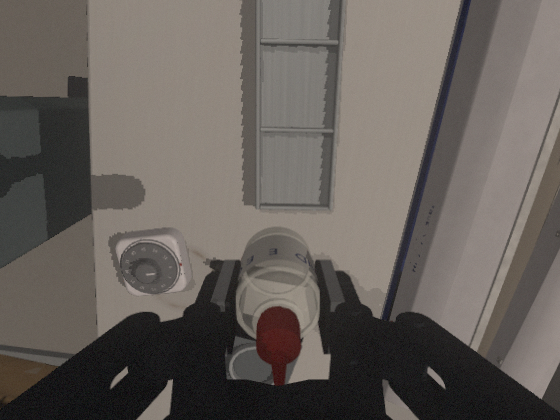

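Run:
```python
from h import *
w=wrist();cv2.imwrite("pics/w3z.png",cv2.resize(w["color"][0:230,240:355],None,fx=2.6,fy=2.6,interpolation=2))
c=[((257.5,208),"NL"),((334,210),"NR"),((260,129.5),"d1L"),((335,131),"d1R"),((259,43),"d2L"),((339,43),"d2R")]
for uv,n in c: print(n,np.round(onz(w,uv,16),1))
```

```text
NL [495.3  76.7  16. ]
NR [570.   84.4  16. ]
d1L [489.1 151.8  16. ]
d1R [557.5 159.4  16. ]
d2L [479.8 224.1  16. ]
d2R [548.  233.1  16. ]
```

View pics/w3z.png

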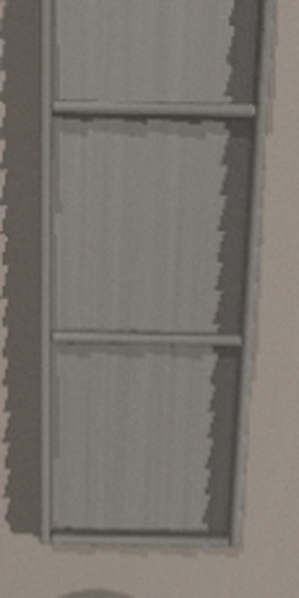

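Run:
```python
from h import *
w=wrist()
R=[]
for a,b,v,yr in [(256,332.7,208,-152),(256,336.3,130.4,-75),(256,340.8,41.9,0)]:
    A=onz(w,(a,v),16);B=onz(w,(b,v),16); R.append((A,B)); print(np.round(A,1),np.round(B,1),"w",np.linalg.norm(A-B).round(1),"mid",np.round((A+B)/2,1),"x-yaw",round(np.arctan2(B[1]-A[1],B[0]-A[0]),3))
m=[(a+b)/2 for a,b in R]
d=m[2]-m[0];print("yaw",np.arctan2(-d[0],d[1]),np.linalg.norm(d),np.linalg.norm(m[1]-m[0]))
y=np.arctan2(-d[0],d[1]);e=np.array([-np.sin(y),np.cos(y)])
c=np.mean([m[0][:2]+e*152,m[1][:2]+e*75,m[2][:2]],axis=0)
print("centre",c,[np.round(c+e*k,1).tolist() for k in (-112.5,-37.5,37.5,112.5)])
for yy in (.12,.13,.14):
  for x,yq in ((-38,-152),(38,-152),(-38,-75),(38,-75),(-38,0),(38,0)):
    ex=np.array([np.cos(yy),np.sin(yy)]);ey=np.array([-np.sin(yy),np.cos(yy)]);print(yy,x,yq,np.round(proj(w,np.r_[c+ex*x+ey*yq,16]),1))
```

```text
[493.9  76.6  16. ] [568.5  86.4  16. ] w 75.2 mid [531.2  81.5  16. ] x-yaw 0.13
[485.6 150.6  16. ] [558.7 160.2  16. ] w 73.7 mid [522.1 155.4  16. ] x-yaw 0.131
[477.2 224.8  16. ] [549.4 234.3  16. ] w 72.8 mid [513.3 229.5  16. ] x-yaw 0.132
yaw 0.1204433461905998 149.10744607979316 74.46433711330732
centre [513.10334184 230.59784062] [[526.6, 118.9], [517.6, 193.4], [508.6, 267.8], [499.6, 342.3]]
0.12 -38 -152 [255.5 209.4]
0.12 38 -152 [332.9 210.1]
0.12 -38 -75 [254.8 129.1]
0.12 38 -75 [337.6 130. ]
0.12 -38 0 [254.1  40. ]
0.12 38 0 [342.7  41.1]
0.13 -38 -152 [257.1 209.8]
0.13 38 -152 [334.4 209.8]
0.13 -38 -75 [255.6 129.6]
0.13 38 -75 [338.5 129.6]
0.13 -38 0 [254.1  40.5]
0.13 38 0 [342.7  40.6]
0.14 -38 -152 [258.6 210.1]
0.14 38 -152 [336.  209.4]
0.14 -38 -75 [256.4 130. ]
0.14 38 -75 [339.3 129.2]
0.14 -38 0 [254.1  40.9]
0.14 38 0 [342.7  40.1]
```

Emit:
step_arm(
  moves="0.34 0 0.32 0 0 0 0;0 0.8 0 0 0 0 0;0 0.8 0 0 0 0 0;0 0.8 0 0 0 0 0;0 0.6 0 0 0 0 0;0 0.2 0 0 0 0 0;0 0 0 0 0 0 0;0 0 0 0 0 0 0",
)

```text
clock: 8.25
eef_pos: [527.9, 119.2, 39.4]
tool_rot: [-1.571, -0.002, 0.131]
force: [-0.5, 0.4, -0.5]
width: 33.5
```

Run:
```python
from h import *
w=wrist();s=ctrl.read_state();print(np.round(s["eef_pos"],1),s["tool_rot"],s["width"],s["force"])
b=get_image("side");cv2.imwrite("pics/p1.png",np.hstack([w["color"][:,140:420],cv2.resize(b["color"][130:270,200:340],(420,420),interpolation=2)]))
```

```text
[528.2 119.3  39.8] [-1.57046875 -0.00290163  0.13053367] 33.43406955307692 [ 0.92609878 -0.07362302 -0.23240687]
```

View pics/p1.png

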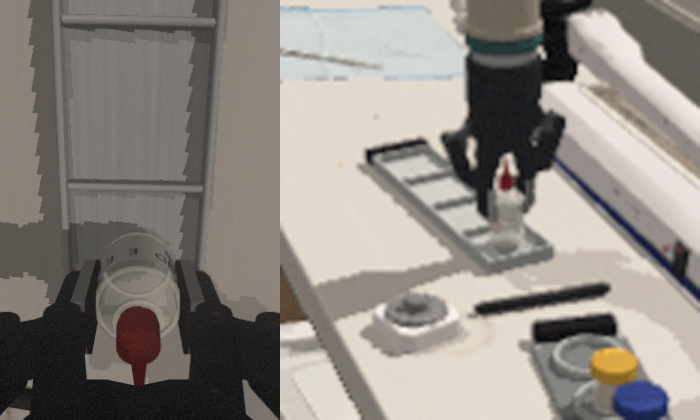

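Emit:
step_arm(
  moves="0 0.08 0 0 0 0 0;0 0.03 0 0 0 0 0;0 0.02 0 0 0 0 0;0 0 0 0 0 0 0",
)

```text
clock: 8.75
eef_pos: [527.2, 119.0, 32.7]
tool_rot: [-1.571, -0.001, 0.131]
force: [-2.0, -0.0, 6.8]
width: 33.6
```

Emit:
step_arm(
  moves="0 0 0 0 0 0 0.6;0 0 0 0 0 0 0.7;0 0 0 0 0 0 1;0 0 0 0 0 0 1;0 0 0 0 0 0 1;0 -0.4 0 0 0 0 1;0 -0.8 0 0 0 0 1;0 -0.9 0 0 0 0 1;0 -0.9 0 0 0 0 1;0 0 0 0 0 0 1;0 0 0 0 0 0 1",
)

```text
clock: 9.85
eef_pos: [527.4, 119.1, 182.9]
tool_rot: [-1.57, -0.002, 0.131]
force: [-0.5, -0.2, 0.1]
width: 85.3
```

Run:
```python
from h import *
w=wrist();s=ctrl.read_state();print(np.round(s["eef_pos"],1),s["tool_rot"],s["width"],s["force"])
b=get_image("side");cv2.imwrite("pics/p2.png",np.hstack([w["color"][:,140:420],cv2.resize(b["color"][130:270,200:340],(420,420),interpolation=2)]))
print([np.round(proj(w,X),0) for X in ([526.8,118.7,98],[526.8,118.7,66],[526.8,118.7,6])])
```

```text
[526.4 118.9 181.6] [-1.57084375e+00  5.63739526e-04  1.30874629e-01] 84.96278015902928 [-0.23367853 -0.4359222  -0.57243216]
[array([276., 220.]), array([276., 206.]), array([276., 188.])]
```

View pics/p2.png

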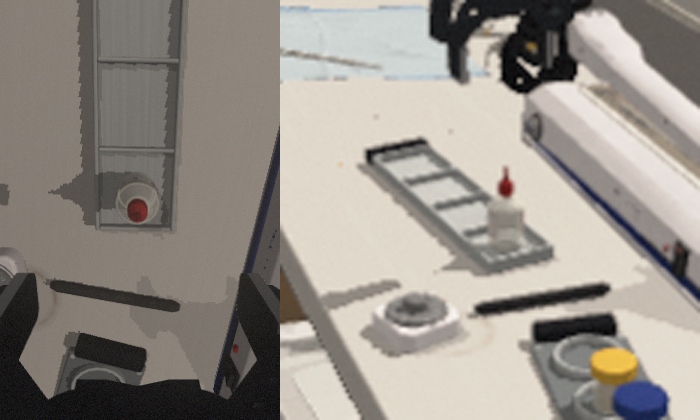

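Dropper bottle stands upright in bay 1, at (138,205) in the wrist crop. Next is the small jar.

Emit:
step_arm(
  moves="0 0 0 0 0.83 0 1;0 0 0 0 0.83 0 1;0 0 0 0 0.83 0 1;0.08 0 -0.89 0 0 0 1;0.08 0 -0.89 0 0 0 1;0.08 0 -0.89 0 0 0 1;0.08 0 -0.89 0 0 0 1;0.08 0 -0.89 0 0 0 1;0.08 0 -0.89 0 0 0 1;0.08 0 -0.89 0 0 0 1;0 0.8 0 0 0 0 1;0 0.5 0 0 0 0 1;0 0 0 0 0 0 1;0 0 0 0 0 0 1",
)

```text
clock: 11.35
eef_pos: [501.6, -192.4, 115.8]
tool_rot: [-1.57, 0.003, -0.168]
force: [-0.1, -0.9, 0.8]
width: 85.1
```

Run:
```python
from h import *
w=wrist();s=ctrl.read_state();print(np.round(s["eef_pos"],1),s["tool_rot"],s["width"],s["force"])
print(proj(w,[503.2,-192.3,52]),proj(w,[490,-266,66]))
cv2.imwrite("pics/a2.png",w["color"])
```

```text
[ 502.6 -192.5  116.8] [-1.57067095e+00  4.17298158e-04 -1.67344434e-01] 85.10729957164526 [0.15156757 0.03622908 1.32452053]
[280.19549696 229.30242566] [278.84919501 342.34382684]
```

View pics/a2.png

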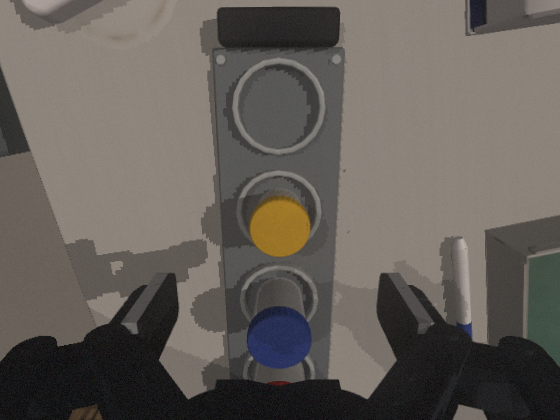

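The yellow lid is at (280,227), as predicted. Descend and grip.

Emit:
step_arm(
  moves="0 0.8 0 0 0 0 1;0 0.7 0 0 0 0 1;0 0.3 0 0 0 0 1;0 0.14 0 0 0 0 1;0 0 0 0 0 0 1;0 0 0 0 0 0 0.6;0 0 0 0 0 0 0.4;0 0 0 0 0 0 0;0 0 0 0 0 0 0;0 0 0 0 0 0 0;0 0 0 0 0 0 0",
)

```text
clock: 12.5
eef_pos: [503.1, -193.0, 21.0]
tool_rot: [-1.571, -0.002, -0.168]
force: [-1.6, 0.1, 7.1]
width: 37.0
```

Run:
```python
from h import *
w=wrist();s=ctrl.read_state();print(np.round(s["eef_pos"],1),s["tool_rot"],s["width"],s["force"])
b=get_image("side");cv2.imwrite("pics/g3.png",np.hstack([w["color"][:,140:420],cv2.resize(b["color"][190:330,230:370],(420,420),interpolation=2)]))
```

```text
[ 503.1 -193.    21. ] [-1.57096199 -0.00169279 -0.1680865 ] 36.44822090810742 [-0.42472407  0.33753297  6.90274582]
```

View pics/g3.png

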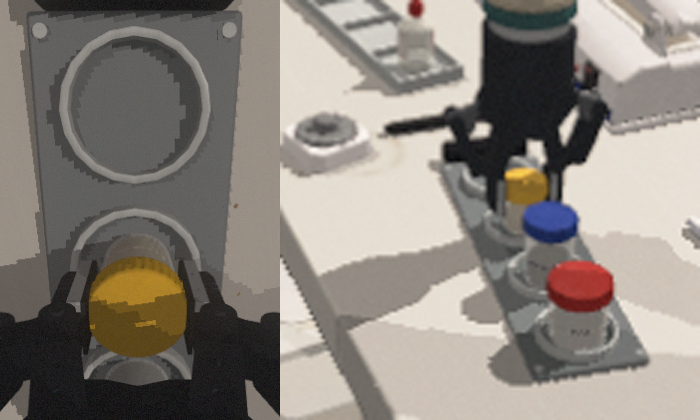

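Emit:
step_arm(
  moves="0 -0.3 0 0 0 0 0;0 -0.9 0 0 0 0 0;0 -1 0 0 0 0 0;0 -1 0 0 0 0 0;-0.11 0 0.85 0 0 0 0;-0.11 0 0.85 0 0 0 0;-0.11 0 0.85 0 0 0 0;-0.11 0 0.85 0 0 0 0;-0.11 0 0.85 0 0 0 0;-0.11 0 0.85 0 0 0 0;-0.11 0 0.85 0 0 0 0;-0.11 0 0.85 0 0 0 0;-0.11 0 0.85 0 0 0 0;0 0 0 0 -0.82 0 0;0 0 0 0 -0.82 0 0;0 0 0 0 -0.82 0 0;0 0 0 0 0 0 0;0 0 0 0 0 0 0",
)

```text
clock: 14.4
eef_pos: [517.5, 192.3, 180.0]
tool_rot: [-1.571, -0.0, 0.125]
force: [-0.5, 0.6, -0.6]
width: 36.2
```

Run:
```python
from h import *
w=wrist();s=ctrl.read_state();print(np.round(s["eef_pos"],1),s["tool_rot"],s["width"],s["force"])
cv2.imwrite("pics/a3.png",w["color"])
c=np.array([513.1,230.5])
for yy in (.124,):
  for x,yq in ((-38,-75),(38,-75),(-38,0),(38,0),(-38,75),(38,75),(-38,137),(38,137)):
    ex=np.array([np.cos(yy),np.sin(yy)]);ey=np.array([-np.sin(yy),np.cos(yy)]);print(x,yq,np.round(proj(w,np.r_[c+ex*x+ey*yq,16]),1))
```

```text
[517.5 192.3 179.9] [-1.57075426e+00 -1.77771459e-05  1.24755042e-01] 36.50330096652289 [0.65602701 0.23893601 0.57903622]
-38 -75 [237.4 228.8]
38 -75 [317.9 228.9]
-38 0 [234.6 148.8]
38 0 [321.  148.9]
-38 75 [231.6  56.9]
38 75 [324.3  57. ]
-38 137 [228.9 -28.8]
38 137 [327.2 -28.7]
```

View pics/a3.png

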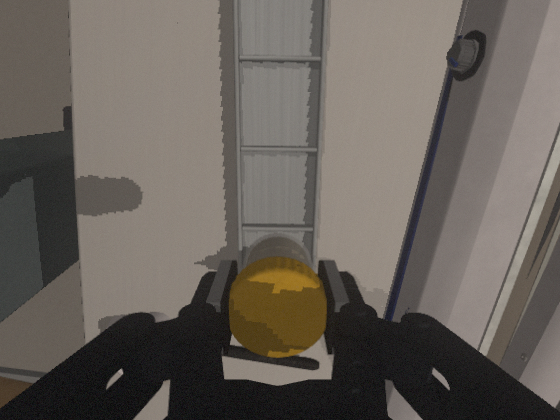

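Emit:
step_arm(
  moves="0 0.9 0 0 0 0 0;0 0.9 0 0 0 0 0;0 0.8 0 0 0 0 0;0 0.4 0 0 0 0 0;0 0.1 0 0 0 0 0;0 0.04 0 0 0 0 0;0 0.03 0 0 0 0 0;0 0 0 0 0 0 0",
)

```text
clock: 15.25
eef_pos: [518.6, 192.9, 22.5]
tool_rot: [-1.57, -0.002, 0.127]
force: [-0.6, 0.2, 0.0]
width: 36.4
```

Run:
```python
from h import *
w=wrist();s=ctrl.read_state();print(np.round(s["eef_pos"],1),s["tool_rot"],s["width"],s["force"])
b=get_image("side");cv2.imwrite("pics/p3.png",np.hstack([w["color"][:,140:420],cv2.resize(b["color"][130:270,200:340],(420,420),interpolation=2)]))
```

```text
[518.5 192.9  22.6] [-1.57018181 -0.00229499  0.12691941] 36.24447443923982 [ 0.3391988   0.05002577 -1.33669303]
```

View pics/p3.png

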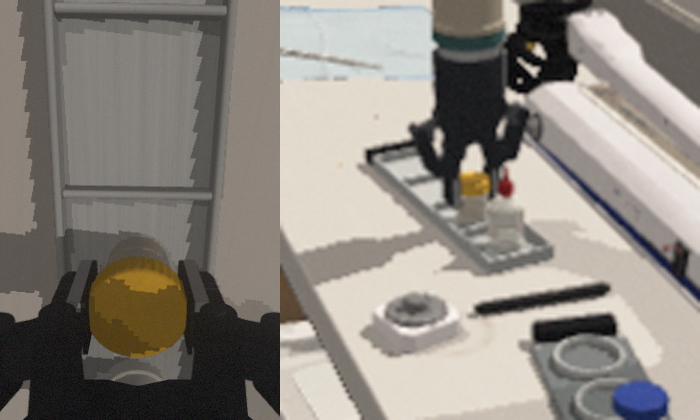

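Just above the floor. I'll lower about 2 mm more, release, and rise.

Emit:
step_arm(
  moves="0 0.02 0 0 0 0 0;0 0.02 0 0 0 0 0;0 0 0 0 0 0 0",
)

```text
clock: 15.65
eef_pos: [518.2, 192.8, 20.9]
tool_rot: [-1.57, -0.002, 0.127]
force: [-1.7, -0.7, 11.8]
width: 36.8
```

Emit:
step_arm(
  moves="0 0 0 0 0 0 0.6;0 0 0 0 0 0 0.7;0 0 0 0 0 0 1;0 0 0 0 0 0 1;0 0 0 0 0 0 1;0 -0.4 0 0 0 0 1;0 -0.8 0 0 0 0 1;0 -0.9 0 0 0 0 1;0 -0.9 0 0 0 0 1;0 0 0 0 0 0 1;0 0 0 0 0 0 1",
)

```text
clock: 16.75
eef_pos: [518.1, 192.8, 170.3]
tool_rot: [-1.57, -0.002, 0.127]
force: [-0.4, -0.1, 0.2]
width: 85.6
```

Run:
```python
from h import *
w=wrist();s=ctrl.read_state();print(np.round(s["eef_pos"],1),s["tool_rot"],s["width"],s["force"])
b=get_image("side");cv2.imwrite("pics/p4.png",np.hstack([w["color"][:,140:420],cv2.resize(b["color"][130:270,200:340],(420,420),interpolation=2)]))
print([np.round(proj(w,X),0) for X in ([526.8,118.7,98],[517.7,193.2,52])])
```

```text
[517.1 192.4 169. ] [-1.57093429e+00  6.04972068e-04  1.27175115e-01] 85.60165394630666 [-0.32843261  0.05245019 -0.36869547]
[array([276., 322.]), array([277., 205.])]
```

View pics/p4.png

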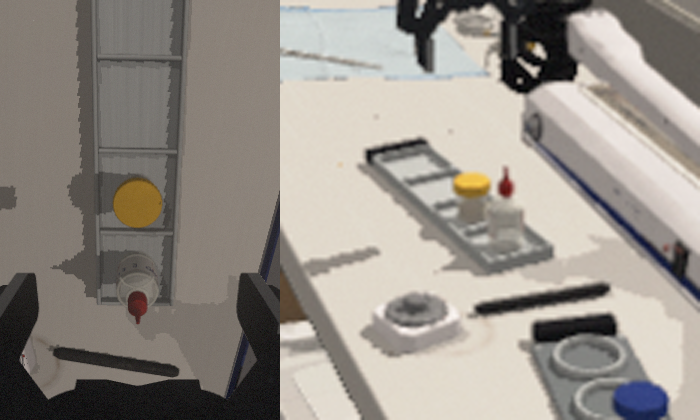

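Small jar stands in bay 2, at (137,204) in the crop. Next is the tall jar.

Emit:
step_arm(
  moves="0 0 0 0 0.82 0 1;0 0 0 0 0.82 0 1;0 0 0 0 0.82 0 1;0.1 0 -0.91 0 0 0 1;0.1 0 -0.91 0 0 0 1;0.1 0 -0.91 0 0 0 1;0.1 0 -0.91 0 0 0 1;0.1 0 -0.91 0 0 0 1;0.1 0 -0.91 0 0 0 1;0.1 0 -0.91 0 0 0 1;0.1 0 -0.91 0 0 0 1;0.1 0 -0.91 0 0 0 1;0.1 0 -0.91 0 0 0 1;0 0.7 0 0 0 0 1;0 0.3 0 0 0 0 1;0 0 0 0 0 0 1;0 0 0 0 0 0 1",
)

```text
clock: 18.55
eef_pos: [490.2, -263.8, 118.2]
tool_rot: [-1.57, 0.003, -0.168]
force: [0.5, 0.1, 0.7]
width: 85.4
```

Run:
```python
from h import *
w=wrist();s=ctrl.read_state();print(np.round(s["eef_pos"],1),s["tool_rot"],s["width"],s["force"])
print(proj(w,[490,-266,66]),proj(w,[478,-339.5,58]))
cv2.imwrite("pics/a4.png",w["color"])
```

```text
[ 490.9 -264.   119.1] [-1.57050581e+00  6.42006643e-04 -1.67380989e-01] 85.36862773376482 [ 0.12898933 -0.28140399 -0.1759297 ]
[278.06132609 239.96189365] [278.55615287 335.11177782]
```

View pics/a4.png

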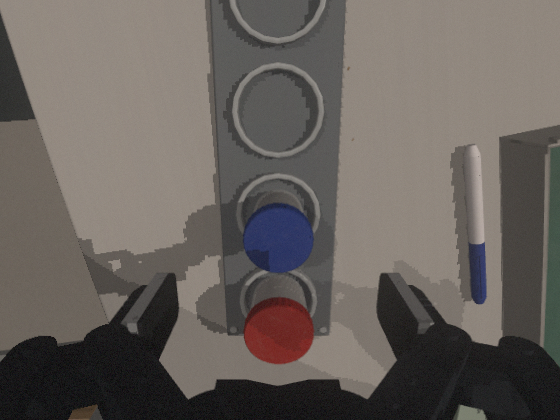

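Emit:
step_arm(
  moves="0 0.8 0 0 0 0 1;0 0.7 0 0 0 0 1;0 0.3 0 0 0 0 1;0 0.12 0 0 0 0 1;0 0 0 0 0 0 1;0 0 0 0 0 0 0.6;0 0 0 0 0 0 0.4;0 0 0 0 0 0 0;0 0 0 0 0 0 0;0 0 0 0 0 0 0;0 0 0 0 0 0 0",
)

```text
clock: 19.7
eef_pos: [491.5, -264.8, 24.6]
tool_rot: [-1.571, -0.002, -0.168]
force: [-0.4, 0.1, 5.3]
width: 40.6
```

Run:
```python
from h import *
w=wrist();s=ctrl.read_state();print(np.round(s["eef_pos"],1),s["tool_rot"],s["width"],s["force"])
b=get_image("side");cv2.imwrite("pics/g4.png",np.hstack([w["color"][:,140:420],cv2.resize(b["color"][190:330,230:370],(420,420),interpolation=2)]))
```

```text
[ 491.5 -264.8   24.6] [-1.57130361 -0.00189225 -0.168098  ] 41.031807383268 [-0.6493568  -0.4371124   5.95685682]
```

View pics/g4.png

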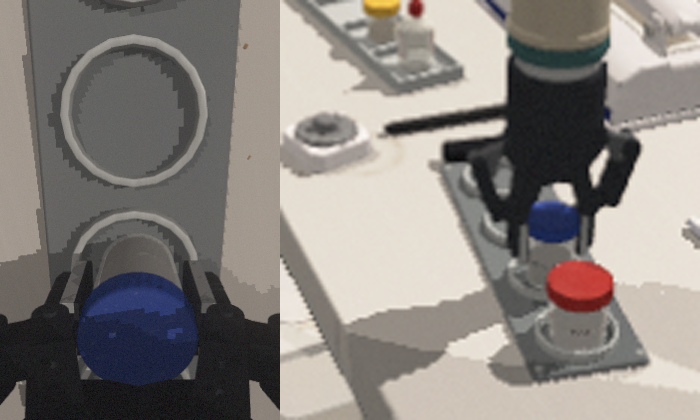

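Emit:
step_arm(
  moves="0 -0.3 0 0 0 0 0;0 -0.9 0 0 0 0 0;0 -1 0 0 0 0 0;0 -1 0 0 0 0 0;-0.12 0 0.88 0 0 0 0;-0.12 0 0.88 0 0 0 0;-0.12 0 0.88 0 0 0 0;-0.12 0 0.88 0 0 0 0;-0.12 0 0.88 0 0 0 0;-0.12 0 0.88 0 0 0 0;-0.12 0 0.88 0 0 0 0;-0.12 0 0.88 0 0 0 0;-0.12 0 0.88 0 0 0 0;-0.12 0 0.88 0 0 0 0;-0.12 0 0.88 0 0 0 0;-0.12 0 0.88 0 0 0 0;0 0 0 0 -0.82 0 0;0 0 0 0 -0.82 0 0;0 0 0 0 -0.82 0 0;0 0 0 0 0 0 0",
)

```text
clock: 21.8
eef_pos: [508.0, 268.1, 184.3]
tool_rot: [-1.57, -0.001, 0.127]
force: [0.1, -0.7, -0.7]
width: 40.9
```

Emit:
step_arm(
  moves="0 0 0 0 0 0 0;0 0 0 0 0 0 0",
)

```text
clock: 22.0
eef_pos: [508.1, 268.0, 183.8]
tool_rot: [-1.571, -0.0, 0.125]
force: [0.5, -0.1, -0.1]
width: 40.9
```

Run:
```python
from h import *
w=wrist();s=ctrl.read_state();print(np.round(s["eef_pos"],1),s["tool_rot"],s["width"],s["force"])
cv2.imwrite("pics/a5.png",w["color"])
c=np.array([513.1,230.5])
for yy in (.124,):
  for x,yq in ((-38,0),(38,0),(-38,75),(38,75),(-38,137),(38,137)):
    ex=np.array([np.cos(yy),np.sin(yy)]);ey=np.array([-np.sin(yy),np.cos(yy)]);print(x,yq,np.round(proj(w,np.r_[c+ex*x+ey*yq,16]),1))
```

```text
[508.1 268.1 183.6] [-1.57073629e+00 -3.21357840e-04  1.25647098e-01] 40.828552935364854 [-0.97720112  0.04293535 -0.28958987]
-38 0 [237.7 228.6]
38 0 [317.3 228.8]
-38 75 [235.  149.6]
38 75 [320.3 149.8]
-38 137 [232.7  75.6]
38 137 [323.   75.8]
```

View pics/a5.png

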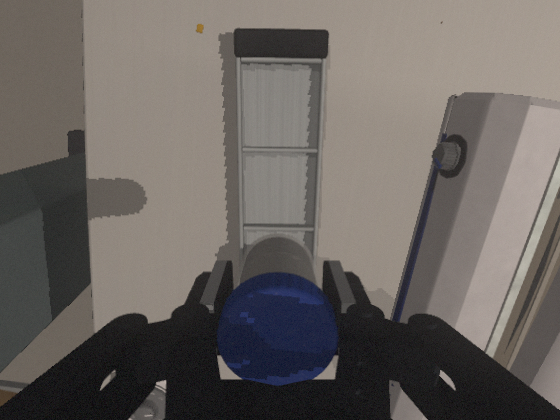

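Emit:
step_arm(
  moves="0.03 0.9 0 0 0 0 0;0 0.9 0 0 0 0 0;0 0.8 0 0 0 0 0;0 0.4 0 0 0 0 0;0 0.1 0 0 0 0 0;0 0.04 0 0 0 0 0;0 0.04 0 0 0 0 0;0 0 0 0 0 0 0",
)

```text
clock: 22.85
eef_pos: [510.4, 268.8, 25.5]
tool_rot: [-1.57, -0.002, 0.127]
force: [0.6, 0.4, -0.6]
width: 41.2
```

Emit:
step_arm(
  moves="0 0.02 0 0 0 0 0;0 0 0 0 0 0 0",
)

```text
clock: 23.05
eef_pos: [510.4, 268.9, 24.6]
tool_rot: [-1.57, -0.002, 0.127]
force: [0.2, 0.1, 4.5]
width: 41.0
```

Run:
```python
from h import *
w=wrist();s=ctrl.read_state();print(np.round(s["eef_pos"],1),s["tool_rot"],s["width"],s["force"])
b=get_image("side");cv2.imwrite("pics/p5.png",np.hstack([w["color"][:,140:420],cv2.resize(b["color"][130:270,200:340],(420,420),interpolation=2)]))
```

```text
[510.5 268.9  24.6] [-1.56985427 -0.00222036  0.12707737] 40.72618916144806 [-0.68331978 -0.79233568  5.8385205 ]
```

View pics/p5.png

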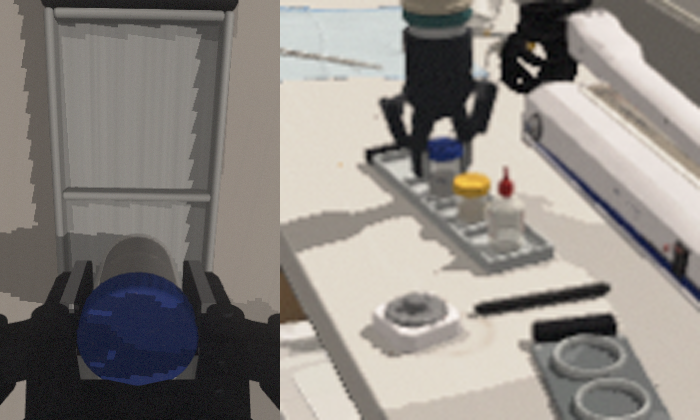

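Emit:
step_arm(
  moves="0 0 0 0 0 0 0.65;0 0 0 0 0 0 0.75;0 0 0 0 0 0 1;0 0 0 0 0 0 1;0 0 0 0 0 0 1;0 -0.4 0 0 0 0 1;0 -0.8 0 0 0 0 1;0 -0.9 0 0 0 0 1;0 -0.9 0 0 0 0 1;0 0 0 0 0 0 1;0 0 0 0 0 0 1",
)

```text
clock: 24.25
eef_pos: [510.1, 268.6, 174.4]
tool_rot: [-1.57, -0.002, 0.127]
force: [-0.8, -0.7, -1.3]
width: 85.4
```

Run:
```python
from h import *
w=wrist();s=ctrl.read_state();print(np.round(s["eef_pos"],1),s["tool_rot"],s["width"],s["force"])
b=get_image("side");cv2.imwrite("pics/p6.png",np.hstack([w["color"][:,140:420],cv2.resize(b["color"][130:270,200:340],(420,420),interpolation=2)]))
```

```text
[509.1 268.1 173. ] [-1.57102951e+00  6.41044682e-04  1.27199994e-01] 85.34703888586326 [-0.22712811  0.45634028 -0.33863036]
```

View pics/p6.png

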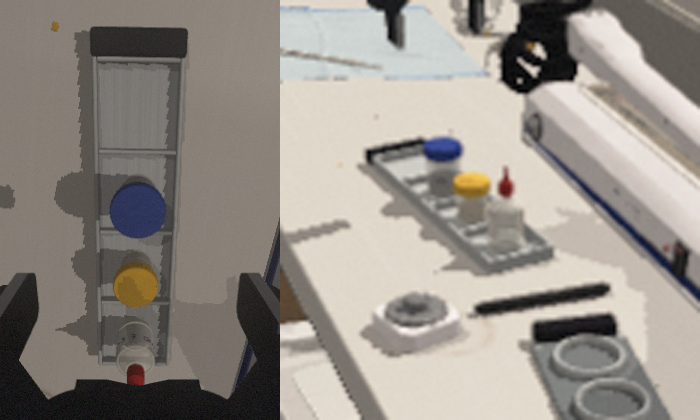

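Three are in place, in line at the right of the wrist crop. Last is the wide jar.

Emit:
step_arm(
  moves="0 0 0 0 0.82 0 1;0 0 0 0 0.82 0 1;0 0 0 0 0.82 0 1;0.11 0 -0.93 0 0 0 1;0.11 0 -0.93 0 0 0 1;0.11 0 -0.93 0 0 0 1;0.11 0 -0.93 0 0 0 1;0.11 0 -0.93 0 0 0 1;0.11 0 -0.93 0 0 0 1;0.11 0 -0.93 0 0 0 1;0.11 0 -0.93 0 0 0 1;0.11 0 -0.93 0 0 0 1;0.11 0 -0.93 0 0 0 1;0.11 0 -0.93 0 0 0 1;0.11 0 -0.93 0 0 0 1;0.11 0 -0.93 0 0 0 1;0 0.7 0 0 0 0 1;0 0.3 0 0 0 0 1;0 0 0 0 0 0 1;0 0 0 0 0 0 1",
)

```text
clock: 26.35
eef_pos: [478.5, -338.9, 122.2]
tool_rot: [-1.57, 0.002, -0.168]
force: [0.3, 0.5, 0.2]
width: 85.3
```

Run:
```python
from h import *
w=wrist();s=ctrl.read_state();print(np.round(s["eef_pos"],1),s["tool_rot"],s["width"],s["force"])
print(proj(w,[478,-339,58]))
cv2.imwrite("pics/a6.png",w["color"])
```

```text
[ 479.1 -339.2  123.1] [-1.57047648e+00  4.93323907e-04 -1.67389661e-01] 85.56166939830713 [ 0.23860608 -0.2626235   0.45472116]
[277.06464292 229.89882891]
```

View pics/a6.png

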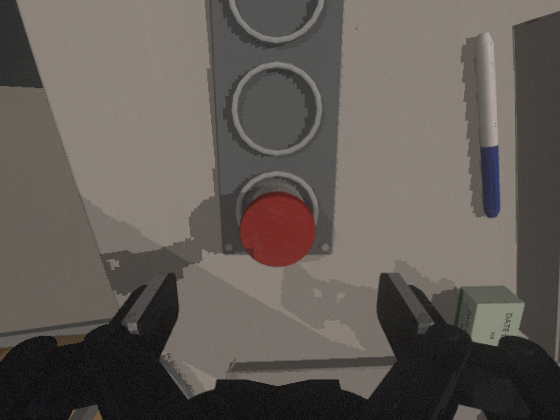

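Emit:
step_arm(
  moves="0 0.8 0 0 0 0 1;0 0.7 0 0 0 0 1;0 0.4 0 0 0 0 1;0 0.13 0 0 0 0 1;0 0 0 0 0 0 1;0 0 0 0 0 0 0.65;0 0 0 0 0 0 0.5;0 0 0 0 0 0 0;0 0 0 0 0 0 0;0 0 0 0 0 0 0;0 0 0 0 0 0 0",
)

```text
clock: 27.5
eef_pos: [479.8, -340.2, 23.5]
tool_rot: [-1.572, -0.002, -0.168]
force: [-0.3, 0.9, 6.5]
width: 46.6
```

Run:
```python
from h import *
w=wrist();s=ctrl.read_state();print(np.round(s["eef_pos"],1),s["tool_rot"],s["width"],s["force"])
b=get_image("side");cv2.imwrite("pics/g5.png",np.hstack([w["color"][:,140:420],cv2.resize(b["color"][210:350,250:390],(420,420),interpolation=2)]))
```

```text
[ 479.8 -340.1   23.5] [-1.57176128 -0.00227365 -0.16803246] 46.376757631264006 [-0.67604555 -0.13640847  5.79047933]
```

View pics/g5.png

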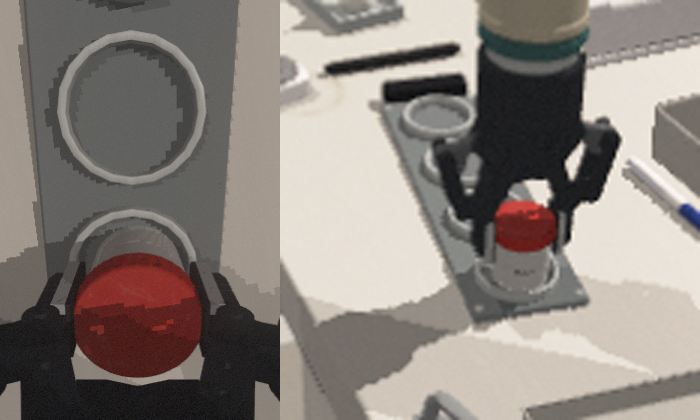

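Emit:
step_arm(
  moves="0 -0.3 0 0 0 0 0;0 -0.9 0 0 0 0 0;0 -1 0 0 0 0 0;0 -1 0 0 0 0 0;-0.12 0 0.9 0 0 0 0;-0.12 0 0.9 0 0 0 0;-0.12 0 0.9 0 0 0 0;-0.12 0 0.9 0 0 0 0;-0.12 0 0.9 0 0 0 0;-0.12 0 0.9 0 0 0 0;-0.12 0 0.9 0 0 0 0;-0.12 0 0.9 0 0 0 0;-0.12 0 0.9 0 0 0 0;-0.12 0 0.9 0 0 0 0;-0.12 0 0.9 0 0 0 0;-0.12 0 0.9 0 0 0 0;-0.12 0 0.9 0 0 0 0;-0.12 0 0.9 0 0 0 0;-0.12 0 0.9 0 0 0 0",
)

```text
clock: 29.5
eef_pos: [502.9, 342.9, 183.3]
tool_rot: [-1.57, -0.001, -0.168]
force: [-0.1, 0.6, -1.6]
width: 47.0
```

Emit:
step_arm(
  moves="0 0 0 0 -0.82 0 0;0 0 0 0 -0.82 0 0;0 0 0 0 -0.82 0 0;0 0 0 0 0 0 0;0 0 0 0 0 0 0;0 0 0 0 0 0 0",
)

```text
clock: 30.1
eef_pos: [503.2, 340.8, 182.3]
tool_rot: [-1.571, -0.0, 0.125]
force: [0.2, -0.1, -0.3]
width: 46.5
```

Run:
```python
from h import *
w=wrist();s=ctrl.read_state();print(np.round(s["eef_pos"],1),s["tool_rot"],s["width"],s["force"])
cv2.imwrite("pics/a7.png",w["color"])
c=np.array([513.1,230.5])
for yy in (.124,):
  for x,yq in ((-38,75),(38,75),(-38,150),(38,150)):
    ex=np.array([np.cos(yy),np.sin(yy)]);ey=np.array([-np.sin(yy),np.cos(yy)]);print(x,yq,np.round(proj(w,np.r_[c+ex*x+ey*yq,16]),1))
```

```text
[503.2 340.9 182.2] [-1.57071824e+00 -3.82133294e-04  1.25719493e-01] 46.56139353903004 [-0.00046768 -0.23162924  0.12188357]
-38 75 [233.2 227. ]
38 75 [313.2 227.2]
-38 150 [230.1 147.4]
38 150 [316.  147.6]
```

View pics/a7.png

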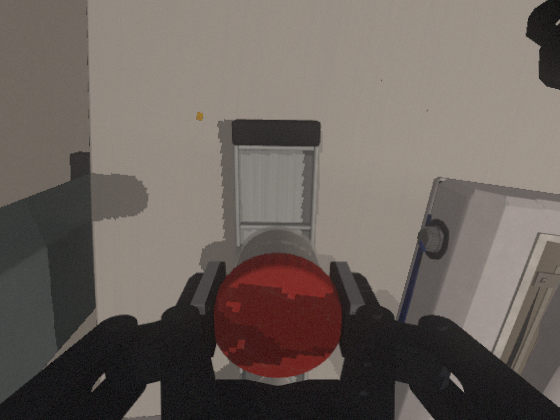

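Emit:
step_arm(
  moves="-0.01 0.9 0.04 0 0 0 0;0 0.9 0 0 0 0 0;0 0.7 0 0 0 0 0;0 0.4 0 0 0 0 0;0 0 0 0 0 0 0;0 0 0 0 0 0 0",
)

```text
clock: 30.75
eef_pos: [502.7, 343.1, 37.1]
tool_rot: [-1.571, -0.0, 0.127]
force: [0.5, -0.1, -0.9]
width: 46.8
```

Run:
```python
from h import *
w=wrist();s=ctrl.read_state();print(np.round(s["eef_pos"],1),s["tool_rot"],s["width"],s["force"])
b=get_image("side");cv2.imwrite("pics/p7.png",np.hstack([w["color"][:,140:420],cv2.resize(b["color"][110:250,180:320],(420,420),interpolation=2)]))
```

```text
[503.3 343.5  38. ] [-1.56987546 -0.00187446  0.12678902] 46.892053927965726 [-0.65430006 -0.05678077 -0.1427432 ]
```

View pics/p7.png

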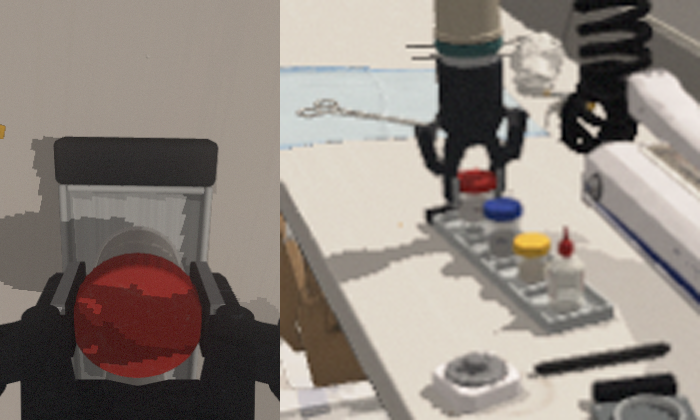

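Emit:
step_arm(
  moves="0 0.16 0 0 0 0 0;0 0.06 0 0 0 0 0;0 0.04 0 0 0 0 0;0 0.03 0 0 0 0 0;0 0 0 0 0 0 0",
)

```text
clock: 31.35
eef_pos: [502.3, 342.9, 23.5]
tool_rot: [-1.571, -0.0, 0.127]
force: [-2.8, -2.2, 8.5]
width: 46.9
```

Emit:
step_arm(
  moves="0 0 0 0 0 0 0.7;0 0 0 0 0 0 0.8;0 0 0 0 0 0 1;0 0 0 0 0 0 1;0 0 0 0 0 0 1;0 -0.4 0 0 0 0 1;0 -0.8 0 0 0 0 1;0 -0.9 0 0 0 0 1;0 -0.9 0 0 0 0 1;0 -0.9 0 0 0 0 1;0 0 0 0 0 0 1;0 0 0 0 0 0 1;0 0 0 0 0 0 1",
)

```text
clock: 32.65
eef_pos: [501.5, 342.3, 216.0]
tool_rot: [-1.572, 0.002, 0.127]
force: [0.6, -0.4, 0.4]
width: 85.4
```

Run:
```python
from h import *
w=wrist();s=ctrl.read_state();print(s["clock"],np.round(s["eef_pos"],1),s["tool_rot"],s["width"],s["force"])
b=get_image("side");cv2.imwrite("pics/p8.png",np.hstack([w["color"][:,140:420],cv2.resize(b["color"][110:250,180:320],(420,420),interpolation=2)]))
ex=np.array([np.cos(.12),np.sin(.12)]);ey=np.array([-ex[1],ex[0]])
for p in (w,b):
  for t in ["dropper_bottle","small_jar","tall_jar","wide_jar"]:
    print(t,[(np.round(d["position"],0).tolist(),np.round([(np.array(d["position"][:2])-[514,230.5])@ex,(np.array(d["position"][:2])-[514,230.5])@ey]).tolist(),round(d["conf"],2)) for d in nets.place_of(p,t)][:3])
```

```text
32.7 [501.3 342.2 215.6] [-1.57240601  0.00299183  0.12728712] 85.44701630641606 [-0.00916783 -0.31570188 -0.25837778]
dropper_bottle [([526.0, 116.0, 8.0], [-2.0, -115.0], 0.55)]
small_jar [([519.0, 191.0, 4.0], [-0.0, -40.0], 0.64)]
tall_jar [([510.0, 261.0, 6.0], [-0.0, 30.0], 0.92)]
wide_jar [([506.0, 344.0, 7.0], [6.0, 114.0], 0.76)]
dropper_bottle [([524.0, 114.0, 8.0], [-4.0, -117.0], 0.54)]
small_jar [([513.0, 188.0, 6.0], [-6.0, -42.0], 0.47)]
tall_jar [([512.0, 264.0, 2.0], [3.0, 34.0], 0.59)]
wide_jar [([507.0, 340.0, 5.0], [6.0, 110.0], 0.61)]
```

View pics/p8.png

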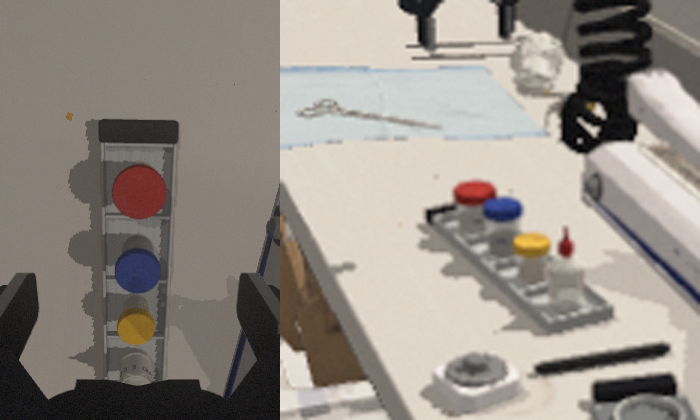

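All four stand upright in their bays: red next to the black block, then blue, yellow and the dropper. The positions agree within tolerance and the arm is clear of everything, so I'll hand in.

```bash
python3 -c "
from h import *
print(ctrl.finish_job())"
```

```text
the job is handed in; nothing more can be done
None
```

All four containers are in the work rack in reverse order, and I handed the job in at about 33 s of the 102 s. From the black block outward they are the wide jar, tall jar, small jar and dropper bottle. The hand-in reports no verdict, so the result rests on my own checks.

- **Placing:** I gripped each container across the row and lifted it clear. I set each down until the wrist felt light floor contact; the highest reading was about 12 N.
- **Last pictures:** The wrist and side views show all four upright in the right bays. The gripper was open and about 200 mm above the rack.
- **Positions:** The networks put each container within about 8 mm of its bay centre, against the 18 mm allowed. They read heights of 2 to 8 mm.
- **Disagreements:**
  - The two views differ by up to about 6 mm on the same container.
  - The work rack's far end showed about 3.6 mm further in +x than my first fit, so I corrected for that before placing the wide jar.
  - The gripper's width read about 3.5 mm below the stated diameters throughout.

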